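Turn the condiment carousel to the shaker

ROBOT

A 7-joint arm with a two-finger parallel gripper is mounted at the origin on the work surface. World frame = base frame: x ahead of the robot, y to its left, z up, the work surface at z = 0. Lengths are in mm, angles in rad, forces in N, time in s.
With the tool pointing down it reaches from about 375 to 925 mm from the base axis. Payload 3.1 kg.
Tool frame: the origin (TCP) lies between the finger pads; the fingertips stand 14 mm ahead of it and the grasp point (between the pads) lies 5 mm behind it (r.tips_ahead is the distance from the TCP to the fingertips, in mm); x points along the fingers, y is the direction in which the jaws open and shut, and the axes are right-handed (so a half turn about x gives the same grasp; the last joint's range is limited). The gripper opens to 85 mm and grips with 20 to 120 N. Pads are 22 mm wide; open, the fingers measure 114 mm over their backs; the gripper's body (76 mm by 85 mm) begins 54 mm behind the grasp point. The pads swing forward as they close: fully open they stand 13 mm farther back than shut.
Start: joints at [-1.328, 0.383, 0.044, 1.598, -0.018, 1.161, -0.05], TCP at [217.234, 612.627, 220.569] pointing down, gripper open.
Joint ranges: [-2.61, 2.61], [-0.41, 2.15], [-1.48, 1.57], [0, 2.5], [-1.57, 4.71], [0.05, 1.97], [-2.85, 2.85]. Speed limits (rad/s): [2.79, 2.79, 3.14, 3.14, 3.14, 3.14, 3.14].

INTERFACE

Orientations are given as a rotation vector (axis times angle).
In Python, from plant import r gives the robot as it stands.
- The arm moves only by the tool arm_command, never from a script. Its arguments are lists of equal length, an entry for each row: "travel": the shift along the tool's x, y, z in cm, a list of three; "rotation": the turn, a rotation vector about the tool's x, y, z in rad, a list of three; "grip": the opening, from 0 (shut) to 1 (fully open). In form: {"travel": [[dx, dy, dz], ...], "rotation": [[ax, ay, az], ...], "grip": [grip, ...]}. A call has 1 to 20 rows; each row shifts and turns the pose as measured when the row begins, along the tool's axes as they then stand; what a row does not reach is not made up. A row lasts 1/12 s, in which the tool goes at most 41.7 mm and 7.16 degrees, less where a joint would pass 70% of its speed; a pose out of reach is approached as far as the arm can. A call is refused whole if a number of a shift passes 4.17 or a number of a turn 0.125, either way. A call with a gripper value outside its range is refused whole. The fingers move at their own pace and stop on an object; "grip_force" is the grip in N (left out, the last holds). Time passes only in rows, so rows that do not move let the fingers close. It gives the time, the measured TCP pose, the force and the opening at its end, in the units of the state.
- r.sense(): the state, without advancing time (a new reading comes with each control period).
- r.read_camera(name): name is "side" or "top" or "wrist"; returns (picture, depth): 384x512x3 uint8, blue, green, red; 384x512 float32, mm along the optical axis (not along the pixel's ray), 0 where there is no reading.
- r.get_calibration(name): a dict with "camera_matrix" (3x3 intrinsics, pixels), "world_from_camera" (4x4, takes a point from camera to world coordinates); the wrist camera has in their place "hand_eye" (4x4, takes a point from camera to tool coordinates, whose origin is the TCP and whose axes are the tool frame's). Camera axes: x right, y down, z forward; pixel columns grow to the right and rows downward; lengths in mm; the calibration is good to about 2 mm. A picture is of the moment at which its call begins: read the wrist's pose just before it. get_calibration takes no time and is no camera call.
- r.sign_off(): hands the job in, once; it reports no verdict.
Trained networks look in the newest picture that a camera, given by its name, has taken for a name from the list of things; names that differ only in an ending like _2 or _b are one class to them, and where a whole thing is asked for, a point or a joint stands for the part that bears it (a point fixed in the world has none). Each returns a list of dicts, best first, with "conf" (0 to 1); they miss things now and then, are a little off and sometimes report something else, mostly with a low value. They report only what shows in the picture. A call takes as long as a camera call. They do not tell look-alikes from the thing itself.
- r.boxes_of(camera, name): "uv" ([column, row] in pixels, amid what is visible of it).
- r.trace(camera, name): "pixels" (384x512 bool, what is visible of it) and "uv" ([column, row] in pixels, amid what is visible of it).
- r.mark_of(camera, name): "uv" ([column, row] in pixels: a listed point, or the origin of a listed thing).
The state is a dict: "time_s": time; "joint_pos": joint angles; "qvel": joint speeds; "tau": joint torques, N m; "position": TCP position; "eef_rot": TCP orientation; "ft_force": force on the tool from outside, world axes, zero at the start; "torque": the same for the moment, N m; "width": finger opening in mm.
Only numpy, scipy, OpenCV 4.12 (cv2) and the standard library are available. Lean on these libraries where they do the work, as an engineer would, in place of code of your own. Each camera call takes 0.05 s, during which the arm holds its last target. There are 200 camera calls.

TASK

Push the carousel round gently by its rim, with the fingertips and without gripping it, until the round steel shaker stands at the front, in line with the pointer that sticks out from the carousel's foot. Do not touch, lift or tip the shaker or the tubs standing on the carousel, leave everything else on the worktop where it is, and finish with the carousel at rest and the hand clear.

Things in the scene. Friction and masses are not known exactly. Their poses are not given: they have to be found in the camera images.
- foot: Fixed dark steel foot of the carousel: a 220 mm disc, 10 mm thick, on the worktop, with a flat tongue 30 mm wide and 8 mm high that sticks out from under the carousel and ends in an arrowhead 250 mm from the centre: the pointer. Origin: on the carousel's axis, at worktop height. Its z is up; the pointer lies along its -x axis, roughly towards the robot. The foot does not move.
- turntable: The carousel: a white plastic disc 330 mm across that turns either way for several turns on the foot's vertical axis, carrying the shaker, four tubs, and a hub 44 mm across. It stays where it is left (friction about 0.12 N m, 1 N at the rim). Origin: on the axis, 36 mm above the worktop; the disc's top is 50 mm above the worktop. z up; x and y turn with the disc.
- peg (a point): Foot of one of the eight alike upright steel pegs fixed round the carousel's rim, 16 mm thick, 45 mm tall, tops 95 mm above the worktop. This point: the peg's centre at the disc's top face, 153 mm from the axis, at 22.5 degrees from the disc's x axis; the other pegs follow every 45 degrees.
- shaker: The round steel shaker with a domed top, 49 mm across and 70 mm tall (top 120 mm above the worktop), the only round container on the carousel, standing loose about 80 mm from the axis. Origin: centre of its underside; z up.
- bowl_big: Steel mixing bowl, 200 mm across, 80 mm tall, on the worktop to the robot's left. Origin: centre of its underside.
- bowl_small: Steel bowl, 150 mm across, 65 mm tall, to the robot's right. Origin: centre of its underside.
- tub_loose: Lidded clear plastic tub 110 x 85 mm, 55 mm tall, on the worktop at near left. Origin: centre of its underside.
- spoon: Steel spoon, 220 mm long, lying on the worktop at near right. Origin: about its middle, at worktop height.
- bowl_white: Small white ceramic bowl, 100 mm across, 45 mm tall, at far right. Origin: centre of its underside.
- tub1: One of four alike lidded clear plastic tubs on the carousel, 46 x 62 mm, 50 mm tall (top 100 mm above the worktop). Origin: centre of its underside; its x axis (46 mm) lies roughly radial to the carousel.
- tub2: One of four alike lidded clear plastic tubs on the carousel, 46 x 62 mm, 50 mm tall (top 100 mm above the worktop). Origin: centre of its underside; its x axis (46 mm) lies roughly radial to the carousel.
- tub3: One of four alike lidded clear plastic tubs on the carousel, 46 x 62 mm, 50 mm tall (top 100 mm above the worktop). Origin: centre of its underside; its x axis (46 mm) lies roughly radial to the carousel.
- tub4: One of four alike lidded clear plastic tubs on the carousel, 46 x 62 mm, 50 mm tall (top 100 mm above the worktop). Origin: centre of its underside; its x axis (46 mm) lies roughly radial to the carousel.
There are look-alikes about, which are no part of the job. Leave any red look-alike of the tub2 alone.

How it is judged (in metres and radians):
At the end, for the whole second after the job is handed in: The centre of the round shaker is within 12 mm to either side of the pointer's centre line, on the pointer's side of the axis; the carousel is at rest (below 0.05 rad/s); the shaker and the four tubs stand upright (within 0.1 rad) and still on the disc, their centres within 100 mm of its axis (y of shaker in the frame of foot between -0.012 and 0.012 m and x of shaker in the frame of foot below -0.06 m and angular speed of turntable below 0.05 rad/s and angle between each of shaker, tub1, tub2, tub3, tub4's own z axis and vertical below 0.1 rad and horizontal distance between each of shaker, tub1, tub2, tub3, tub4 and turntable below 0.1 m and height (world z) of shaker between 0.044 and 0.056 m and linear speed of each of shaker, tub1, tub2, tub3, tub4 below 0.02 m/s and height (world z) of tub1 between 0.044 and 0.056 m and height (world z) of tub2 between 0.044 and 0.056 m and height (world z) of tub3 between 0.044 and 0.056 m and height (world z) of tub4 between 0.044 and 0.056 m); the robot touches nothing.
It fails at once if a finger or the arm touches the shaker or a tub on the carousel (contact force between any of the fingers, the arm and shaker above 0.5 N or contact force between any of the fingers, the arm and tub1 above 0.5 N or contact force between any of the fingers, the arm and tub2 above 0.5 N or contact force between any of the fingers, the arm and tub3 above 0.5 N or contact force between any of the fingers, the arm and tub4 above 0.5 N).
It fails at once if the shaker or a tub on the carousel is lifted or tipped (height (world z) of any of shaker, tub1, tub2, tub3, tub4 above 0.065 m or angle between any of shaker, tub1, tub2, tub3, tub4's own z axis and vertical above 0.35 rad).
It fails at once if the carousel is shoved or gripped hard (more than 30 N) (contact force between the fingers and turntable above 30 N).
It fails at once if something else on the worktop is moved more than 25 mm (distance of any of bowl_big, bowl_small, tub_loose, spoon, bowl_white from where it was at the start of the episode above 0.025 m).
It also fails if it takes over 51 s, if anything falls off the work surface, if the arm or the gripper's body presses on something with over 40 N, if the wrist force passes 120 N, or if a joint passes its speed limit or range.

## Working session

There is one attempt and no reset: what is moved stays moved. The work goes in short steps, Python scripts to look and compute and a tool call to move; the robot and the scene stay as the last step left them, time stands still between calls to the robot, and variables do not carry over. Pictures are saved under pics/ and viewed, about 8 in all and at most 12, crops included, and the job is handed in when it is done.

Besides the shell and the picture viewer there is one more tool, called after "Request:" by a JSON object that holds its "api" and its "payload". arm_command: Moves the arm, as the interface text tells. Its arguments: {"type":"object","properties":{"travel":{"type":"array"},"rotation":{"type":"array"},"grip":{"type":"array"},"grip_force":{"type":"number"}},"required":["travel","rotation","grip"]}

```bash
ls; mkdir -p pics; cat > h.py <<'E'
import numpy as np, cv2
from scipy.spatial.transform import Rotation as R
from plant import r
def cal(c):
    k=r.get_calibration(c); K=np.array(k["camera_matrix"]); 
    if "world_from_camera" in k: T=np.array(k["world_from_camera"])
    else:
        s=r.sense(); W=np.eye(4); W[:3,:3]=R.from_rotvec(s["eef_rot"]).as_matrix(); W[:3,3]=s["position"]; T=W@np.array(k["hand_eye"])
    return K,T
def onplane(c,uv,z):
    K,T=cal(c); d=T[:3,:3]@np.linalg.solve(K,[uv[0],uv[1],1.]); o=T[:3,3]
    return o+d*(z-o[2])/d[2]
def proj(c,p):
    K,T=cal(c); q=K@(T[:3,:3].T@(np.array(p)-T[:3,3])); return q[:2]/q[2]
E
python3 - <<'E'
from h import *
for c in("top","side"):
    im,d=r.read_camera(c); cv2.imwrite(f"pics/{c}1.png",im); np.save(c+"d",d)
for n,z in(("foot",0),("turntable",36),("peg",50),("shaker",50),("tub1",50)):
    for m in r.mark_of("top",n)[:8]: print(n,np.round(m["uv"]),round(m["conf"],2),np.round(onplane("top",m["uv"],z)))
s=r.sense();print(s["time_s"],s["position"],R.from_rotvec(s["eef_rot"]).as_matrix().round(2))
E
```

```text
pics
turntable [244. 200.] 0.76 [526.  29.  36.]
peg [203. 189.] 0.73 [565. 173.  50.]
shaker [258. 214.] 0.7 [477. -24.  50.]
tub1 [240. 174.] 0.84 [619.  42.  50.]
tub1 [220. 196.] 0.8 [541. 112.  50.]
tub1 [265. 185.] 0.71 [579. -48.  50.]
tub1 [234. 224.] 0.63 [441.  62.  50.]
tub1 [331. 130.] 0.57 [ 782. -286.   50.]
tub1 [350. 252.] 0.28 [ 342. -341.   50.]
0.35 [217.15682119 612.3939348  220.22407823] [[-0.    0.33  0.94]
 [-0.    0.94 -0.33]
 [-1.   -0.    0.  ]]
```

```bash
python3 -c "
import cv2,numpy as np
a=cv2.imread('pics/top1.png');b=cv2.imread('pics/side1.png')
cv2.imwrite('pics/both.png',np.hstack([cv2.resize(a,(400,300)),cv2.resize(b,(400,300))]))"
```

```text
(no output)
```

View pics/top1.png

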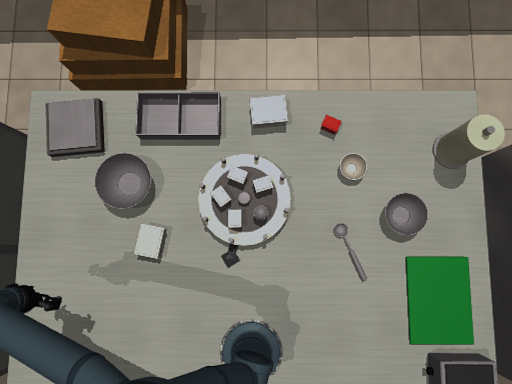

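View pics/side1.png

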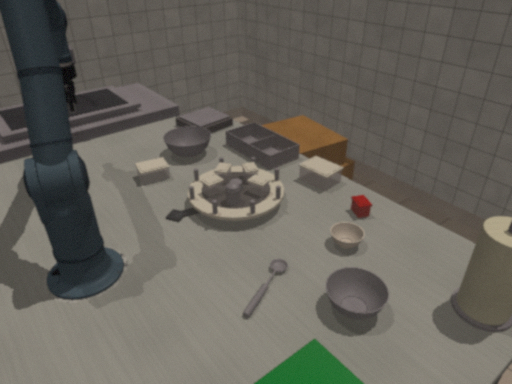

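The top view shows the carousel at (244,200), the shaker at (261,214), the pointer's arrowhead at (231,257) and the red look-alike tub at (331,124). The side view agrees. Things that could be mistaken for the shaker are the hub (244,198) and the four square tubs at (237,175), (263,185), (221,197) and (235,218). The dark round thing at (261,214) fits the description, so I'll check it in a crop.

```bash
python3 - <<'E'
from h import *
im=cv2.imread("pics/top1.png"); d=np.load("topd.npy")
cv2.imwrite("pics/crop1.png",cv2.resize(im[145:275,190:300],None,fx=4.6,fy=4.6,interpolation=cv2.INTER_CUBIC))
K,T=cal("top"); v,u=np.mgrid[:384,:512]
P=np.stack([(u-K[0,2])/K[0,0]*d,(v-K[1,2])/K[1,1]*d,d],-1)@T[:3,:3].T+T[:3,3]
m=(abs(P[...,0]-530)<220)&(abs(P[...,1]-30)<220)&(d>0)
Z=P[...,2]
def show(lo,hi):
    mm=(m&(Z>lo)&(Z<hi)).astype(np.uint8); n,l,s,c=cv2.connectedComponentsWithStats(mm)
    for i in range(1,n):
        if s[i,4]>3: print(lo,hi,s[i,4],P[l==i].mean(0).round(1),c[i].round(1))
show(104,130); show(85,104)
rim=(m&(Z>40)&(Z<130)).astype(np.uint8)
c=max(cv2.findContours(rim,0,cv2.CHAIN_APPROX_NONE)[0],key=cv2.contourArea)
(a,b),rad=cv2.minEnclosingCircle(c); print("rim",a,b,rad,cv2.fitEllipse(c),onplane("top",cv2.fitEllipse(c)[0],50))
for n in("foot","turntable"):
  for t in r.trace("top",n)[:1]:
    p=t["pixels"]; print(n,t["conf"],p.sum())
    vv,uu=np.where(p); print(uu.min(),uu.max(),vv.min(),vv.max())
    q=np.array([onplane("top",x,8)[:2] for x in zip(uu,vv)]) if n=="foot" else None
    if q is not None: print(q.mean(0),q[q[:,0].argmin()])
print("cam",T[:3,3],K[0,0])
E
```

```text
104 130 15 [607.9  42.7 105.3] [239.1 174.3]
104 130 5 [595.8  62.  107.5] [233.4 177.6]
104 130 4 [586.1  39.3 105.5] [240.  180.5]
104 130 4 [590.8 -42.3 105. ] [263.8 179.2]
104 130 6 [568.9 -36.4 105.7] [262.  185.5]
104 130 4 [552.2  99.  105. ] [222.5 190.2]
104 130 4 [534.  108.1 105.3] [219.8 195.5]
104 130 141 [476.  -31.3 115.2] [260.4 212.3]
104 130 11 [471.4  59.8 105.3] [233.6 213.8]
104 130 4 [436.   42.8 105.8] [238.5 224.2]
85 104 17 [675.3 -13.7  93.7] [255.6 155.9]
85 104 17 [663.6 102.1  93.8] [222.4 159.1]
85 104 200 [609.1  51.1  99.5] [236.8 174.2]
85 104 201 [575.8 -37.3  99.8] [262.3 183.8]
85 104 20 [ 603.7 -105.4   94.5] [282.  176.1]
85 104 21 [571.9 174.8  94.4] [201. 185.]
85 104 201 [532.6 107.4  99.8] [220.1 196.1]
85 104 7 [493.8 -16.6 101.7] [256.1 207.4]
85 104 206 [456.3  57.4  99.6] [234.4 218.4]
85 104 16 [ 487.5 -118.7   96.3] [286.  209.5]
85 104 17 [455.6 161.4  94.4] [204.1 218.6]
85 104 5 [457.  -40.1 101.5] [263.  218.2]
85 104 17 [396.7 -45.6  94.9] [264.6 236.1]
85 104 16 [383.1  70.   96. ] [230.5 240. ]
rim 243.5219268798828 198.5959930419922 46.85354232788086 ((243.79823303222656, 199.28707885742188), (91.06014251708984, 91.62987518310547), 82.5697021484375) [527.77152978  28.11695213  50.        ]
turntable 0.97 5622
197 290 154 246
cam [ 353.02270758  -36.93542104 1515.84683003] 416.03318790163786
```

View pics/crop1.png

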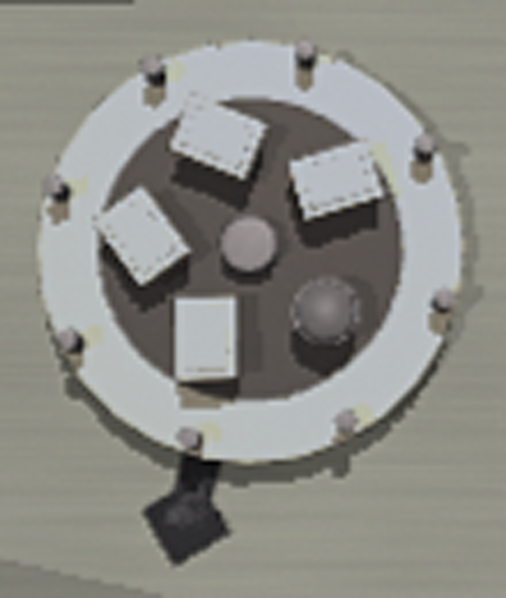

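```bash
python3 - <<'E'
from h import *
im=cv2.imread("pics/top1.png")
C=np.array([529.6,28.1])
print(proj("top",[*C,8]))
g=im.max(2); m=np.zeros_like(g); m[240:275,215:250]=(g[240:275,215:250]<85)
n,l,s,c=cv2.connectedComponentsWithStats(m); print(s,c)
i=1+s[1:,4].argmax(); v,u=np.where(l==i)
q=np.array([onplane("top",(a,b),8)[:2] for a,b in zip(u,v)])-C
rad=np.hypot(*q.T); ang=np.degrees(np.arctan2(q[:,1],q[:,0]))%360
for lo in range(150,265,10):
    k=(rad>=lo)&(rad<lo+10)
    if k.any(): print(lo,k.sum(),ang[k].mean().round(1),ang[k].min().round(1),ang[k].max().round(1))
print("area-mean",ang.mean(), "moment",np.degrees(np.arctan2(*q.mean(0)[::-1]))%360)
S=np.array([476,-31.3])-C; print("shaker",np.hypot(*S),np.degrees(np.arctan2(S[1],S[0]))%360)
for p in [[675.3,-13.7],[663.6,102.1],[603.7,-105.4],[571.9,174.8],[487.5,-118.7],[455.6,161.4],[396.7,-45.6],[383.1,70]]:
    p=np.array(p)-C; print(np.hypot(*p).round(0),(np.degrees(np.arctan2(p[1],p[0]))%360).round(1))
cv2.imwrite("pics/arrow.png",cv2.resize(im[235:275,210:255],None,fx=10,fy=10,interpolation=cv2.INTER_NEAREST))
E
```

```text
[244.30584735 200.15348988]
[[     0      0    512    384 196280]
 [   217    240     33     28    325]
 [   232    240      2      3      3]] [[255.5399786  191.39716731]
 [231.56615385 253.14769231]
 [232.66666667 241.        ]]
160 53 169.1 149.2 186.4
170 61 166.9 146.1 186.2
180 24 166.5 162.1 171.1
190 25 166.7 162.1 171.9
200 40 166.7 159.0 174.3
210 51 166.4 157.9 175.4
220 41 167.1 160.3 174.6
230 23 166.5 162.1 170.5
240 7 166.7 165.6 168.3
area-mean 167.09297492537772 moment 167.02943298902798
shaker 80.00824957465326 227.93826683706408
152.0 344.0
153.0 28.9
153.0 299.0
153.0 73.9
153.0 254.0
152.0 119.0
152.0 209.0
152.0 164.0
```

View pics/arrow.png

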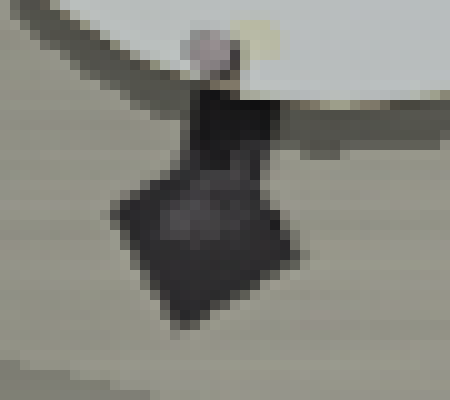

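The pointer lies at 166.6° about the axis (530, 28), and the shaker at 227.9° on an 80 mm radius. The carousel therefore has to turn about 61° clockwise. I'll push the left peg at 119° from behind, using the shut fingertips and following the arc. First I move above the start point.

Request:
{"api": "arm_command", "payload": {"travel": [[0, -2.4, 2.2], [0, -2.4, 2.2], [0, -2.4, 2.2], [0, -2.4, 2.2], [0, -2.4, 2.2], [0, -2.4, 2.2], [0, -2.4, 2.2], [0, -2.4, 2.2], [0, -2.4, 2.2], [0, -2.4, 2.2], [0, -2.4, 2.2], [0, -2.4, 2.2], [0, -2.4, 2.2], [0, -2.4, 2.2], [0, -2.4, 2.2], [0, 0, 0]], "rotation": [[0, 0, 0], [0, 0, 0], [0, 0, 0], [0, 0, 0], [0, 0, 0], [0, 0, 0], [0, 0, 0], [0, 0, 0], [0, 0, 0], [0, 0, 0], [0, 0, 0], [0, 0, 0], [0, 0, 0], [0, 0, 0], [0, 0, 0], [0, 0, 0]], "grip": [0, 0, 0, 0, 0, 0, 0, 0, 0, 0, 0, 0, 0, 0, 0, 0]}}

```text
time_s: 1.78
position: [415.7, 148.2, 219.6]
eef_rot: [0.272, 1.554, -0.25]
ft_force: [0.0, 0.0, 0.9]
width: 0.2
```

Request:
{"api": "arm_command", "payload": {"travel": [[0, 0, 0], [0, 0, 0], [0, 0, 0], [0, 0, 0], [0, 0, 0], [0, 0, 0], [0, 0, 0], [0, 0, 0], [0, 0, 0], [0, 0, 0]], "rotation": [[-0.12, 0, 0], [-0.12, 0, 0], [-0.12, 0, 0], [-0.12, 0, 0], [-0.12, 0, 0], [-0.12, 0, 0], [-0.12, 0, 0], [-0.12, 0, 0], [-0.12, 0, 0], [0, 0, 0]], "grip": [0, 0, 0, 0, 0, 0, 0, 0, 0, 0]}}

```text
time_s: 2.62
position: [417.8, 144.7, 222.4]
eef_rot: [-0.6, 1.467, 0.623]
ft_force: [0.3, 0.0, 0.3]
width: -0.1
```

```bash
cat >> h.py <<'E'
C=np.array([529.6,28.1])
def where(goal=None):
    s=r.sense(); p=np.array(s["position"]); M=R.from_rotvec(s["eef_rot"]).as_matrix(); q=p[:2]-C
    print("t",s["time_s"],"p",p.round(1),"rad",np.hypot(*q).round(1),"ang",np.degrees(np.arctan2(q[1],q[0])).round(1),
     "z-yaw",np.degrees(np.arctan2(M[1,2],M[0,2])).round(1),"F",np.round(s["ft_force"],1),"w",s["width"],"tips",r.tips_ahead)
    if goal is not None: print("tool shift cm",(M.T@(np.array(goal)-p)/10).round(2), "xaxis",M[:,0].round(3))
E
python3 -c "
from h import *
where([425.9,143.3,86])"
```

```text
t 2.6167 p [417.8 144.7 222.4] rad 161.6 ang 133.8 z-yaw 44.9 F [0.3 0.  0.3] w -0.055489423085425066 tips 14.0
tool shift cm [13.64 -0.77  0.21] xaxis [ 0.009  0.019 -1.   ]
```

Request:
{"api": "arm_command", "payload": {"travel": [[2.2, -0.1, 0], [2.2, -0.1, 0], [2.2, -0.1, 0], [2.2, -0.1, 0], [2.2, -0.1, 0], [2.2, -0.1, 0], [0.4, 0, 0], [0, 0, 0]], "rotation": [[0, 0, 0], [0, 0, 0], [0, 0, 0], [0, 0, 0], [0, 0, 0], [0, 0, 0], [0, 0, 0], [0, 0, 0]], "grip": [0, 0, 0, 0, 0, 0, 0, 0]}}

```text
time_s: 3.28
position: [428.4, 147.5, 86.2]
eef_rot: [-0.578, 1.459, 0.606]
ft_force: [-0.7, -0.4, 1.0]
width: 0.0
```

```bash
python3 -c "
from h import *
where([425.9,143.3,86])
im,d=r.read_camera('top'); im2,d=r.read_camera('wrist')
cv2.imwrite('pics/c2.png',np.hstack([cv2.resize(im[140:280,160:310],(400,373)),cv2.resize(im2,(400,373))]))"
```

```text
t 3.2833 p [428.4 147.5  86.2] rad 156.5 ang 130.3 z-yaw 43.5 F [-0.7 -0.4  1. ] w 0.030639608415021714 tips 14.0
tool shift cm [ 0.   -0.13 -0.48] xaxis [ 0.02   0.027 -0.999]
```

View pics/c2.png

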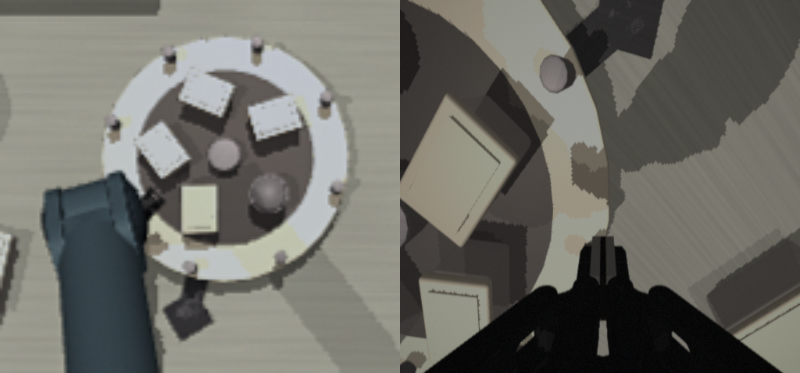

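The wrist view looks backwards: it shows the 164° peg at (553,73) and the pointer at (630,25). The tips stand over the rim about 11 mm short of the 119° peg, well clear of the tubs at (460,165). I begin the slow push along the arc.

Request:
{"api": "arm_command", "payload": {"travel": [[0, 0, 0.4], [0, 0, 0.4], [0, 0, 0.3], [0, 0, 0.3], [0, 0, 0.3], [0, 0, 0.3], [0, 0, 0.3], [0, 0, 0.3], [0, 0, 0.3], [0, 0, 0.3]], "rotation": [[0.025, 0, 0], [0.025, 0, 0], [0.02, 0, 0], [0.02, 0, 0], [0.02, 0, 0], [0.02, 0, 0], [0.02, 0, 0], [0.02, 0, 0], [0.02, 0, 0], [0.02, 0, 0]], "grip": [0, 0, 0, 0, 0, 0, 0, 0, 0, 0]}}

```text
time_s: 4.22
position: [461.6, 172.1, 97.5]
eef_rot: [-0.391, 1.487, 0.436]
ft_force: [0.8, 0.6, -0.1]
width: 0.2
```

```bash
python3 -c "
from h import *
where([425.9,143.3,86])"
```

```text
t 4.2167 p [461.6 172.1  97.5] rad 159.3 ang 115.3 z-yaw 30.4 F [ 0.8  0.6 -0.1] w 0.15688902302143307 tips 14.0
tool shift cm [ 0.91 -0.69 -4.59] xaxis [ 0.034  0.038 -0.999]
```

Request:
{"api": "arm_command", "payload": {"travel": [[0.2, 0, 0.1], [0.3, 0, 0.2], [0.3, -0.05, 0.3], [0.3, -0.05, 0.3], [0.2, -0.05, 0.3], [0.2, -0.05, 0.3], [0.15, -0.05, 0.3], [0.1, -0.05, 0.3]], "rotation": [[0.01, 0.008, 0], [0.02, 0.008, 0], [0.025, 0.008, 0], [0.025, 0.008, 0], [0.025, 0.008, 0], [0.025, 0.008, 0], [0.025, 0.008, 0], [0.025, 0.008, 0]], "grip": [0, 0, 0, 0, 0, 0, 0, 0]}}

```text
time_s: 4.88
position: [483.3, 179.5, 77.2]
eef_rot: [-0.253, 1.585, 0.272]
ft_force: [-0.9, -0.7, 0.1]
width: 0.5
```

```bash
python3 -c "
from h import *
where([425.9,143.3,86])"
```

```text
t 4.8833 p [483.3 179.5  77.2] rad 158.4 ang 107.0 z-yaw 19.1 F [-0.9 -0.7  0.1] w 0.4810259101121002 tips 14.0
tool shift cm [-0.72 -1.54 -6.63] xaxis [-0.032  0.007 -0.999]
```

Request:
{"api": "arm_command", "payload": {"travel": [[-0.1, -0.05, 0.3], [-0.05, -0.05, 0.3], [0, -0.05, 0.3], [0, -0.05, 0.3], [0, -0.05, 0.3], [0, -0.05, 0.3], [0, -0.05, 0.3], [0, 0, 0.3], [0, 0, 0.3], [0, 0, 0.3]], "rotation": [[0.02, -0.004, 0], [0.02, -0.004, 0], [0.02, -0.004, 0], [0.02, -0.004, 0], [0.02, 0, 0], [0.02, 0, 0], [0.02, 0, 0], [0.02, 0, 0], [0.02, 0, 0], [0.02, 0, 0]], "grip": [0, 0, 0, 0, 0, 0, 0, 0, 0, 0]}}

```text
time_s: 5.72
position: [517.0, 183.2, 78.4]
eef_rot: [-0.076, 1.583, 0.096]
ft_force: [-0.5, 0.1, 0.4]
width: 0.2
```

```bash
cat >> h.py <<'E'
def shaker():
    im,d=r.read_camera("top"); K,T=cal("top"); v,u=np.mgrid[:384,:512]
    P=np.stack([(u-K[0,2])/K[0,0]*d,(v-K[1,2])/K[1,1]*d,d],-1)@T[:3,:3].T+T[:3,3]
    m=((np.hypot(P[...,0]-C[0],P[...,1]-C[1])<112)&(P[...,2]>107)&(P[...,2]<128)&(d>0)).astype(np.uint8)
    n,l,s,c=cv2.connectedComponentsWithStats(m)
    for i in range(1,n):
        if s[i,4]>60:
            p=P[l==i].mean(0); q=p[:2]-C; print("shaker?",s[i,4],p.round(1),np.hypot(*q).round(1),"ang",(np.degrees(np.arctan2(q[1],q[0]))%360).round(1),"goal 166.6")
    return im
E
python3 -c "
from h import *
where([425.9,143.3,86]); shaker()"
```

```text
t 5.7167 p [517.  183.2  78.4] rad 155.7 ang 94.6 z-yaw 6.3 F [-0.5  0.1  0.4] w 0.192532553850791 tips 14.0
tool shift cm [-0.67 -2.96 -9.5 ] xaxis [-0.015  0.012 -1.   ]
shaker? 132 [475.9 -31.3 115.7] 80.0 ang 227.9 goal 166.6
```

```bash
python3 -c "
from h import *
im=shaker(); im2,d=r.read_camera('wrist')
im3,_=r.read_camera('side')
cv2.imwrite('pics/c3.png',np.vstack([np.hstack([cv2.resize(im[140:280,160:310],(400,300)),cv2.resize(im2,(400,300))]),np.hstack([cv2.resize(im3[140:240,160:310],(400,267)),np.zeros((267,400,3),np.uint8)])]))
K,T=cal('wrist'); print(T.round(2)); 
for n in('peg','shaker'):print(n,[(np.round(m['uv']),round(m['conf'],2)) for m in r.mark_of('side',n)])
where()"
```

```text
shaker? 128 [476.3 -31.  116. ] 79.6 ang 227.9 goal 166.6
[[-1.1000e-01  9.4000e-01  3.1000e-01  4.3617e+02]
 [ 9.9000e-01  1.0000e-01  5.0000e-02  1.7243e+02]
 [ 1.0000e-02  3.1000e-01 -9.5000e-01  2.3309e+02]
 [ 0.0000e+00  0.0000e+00  0.0000e+00  1.0000e+00]]
peg [(array([222., 170.]), 0.59), (array([267., 289.]), 0.34)]
shaker [(array([231., 202.]), 0.82)]
t 6.0167 p [516.4 183.1  78.3] rad 155.6 ang 94.8 z-yaw 6.4 F [-1.1 -0.9 -0.1] w -0.04498435739704775 tips 14.0
```

View pics/c3.png

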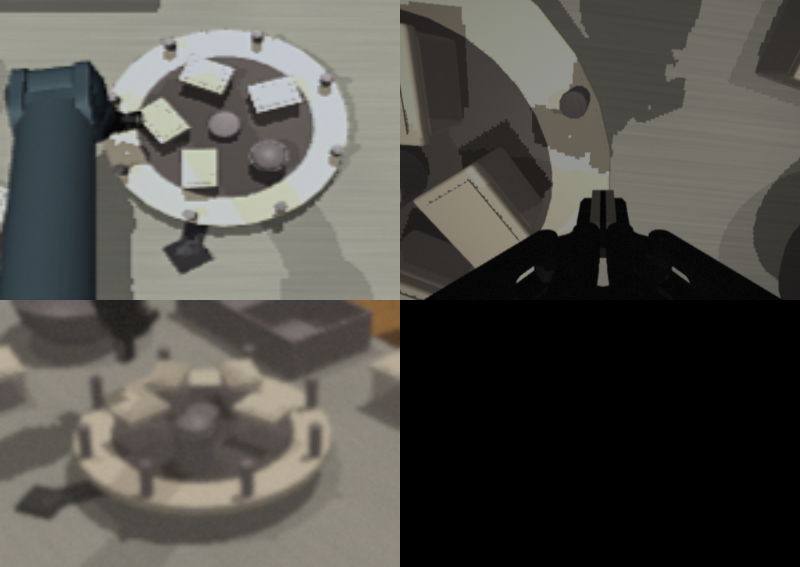

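```bash
python3 -c "
from h import *
s=r.sense(); p=np.array(s['position']); 
for dz in(-14,0,30,60): print('side',dz,proj('side',p+[0,0,dz]).round(1),'top',proj('top',p+[0,0,dz]).round(1))
print('wrist tip',proj('wrist',p+[0,0,-14]).round(1))
im,d=r.read_camera('side'); K,T=cal('side'); 
cv2.imwrite('pics/s4.png',cv2.resize(im[90:240,150:300],(600,600),interpolation=cv2.INTER_CUBIC))
for v in range(130,176,4): print(v,d[v,196:220:3].round(0))
q=T[:3,:3].T@(p-T[:3,3]); print('depth of tcp',q[2])
for a in (119,74): print('peg top',a,proj('side',[C[0]+153*np.cos(np.radians(a)),C[1]+153*np.sin(np.radians(a)),95]).round(1))
"
```

```text
side -14 [206.8 168.5] top [199.5 201.9]
side 0 [206.5 165.2] top [198.9 201.4]
side 30 [205.9 157.8] top [197.6 200.4]
side 60 [205.3 150.3] top [196.2 199.4]
wrist tip [258.6 236.2]
130 [1363. 1356. 1356. 1350. 1356. 1360. 1381. 1910.]
134 [1418. 1368. 1360. 1360. 1360. 1376. 1882. 1883.]
138 [1433. 1401. 1399. 1384. 1371. 1375. 1843. 1852.]
142 [1433. 1408. 1393. 1391. 1383. 1384. 1384. 1819.]
146 [1443. 1422. 1400. 1400. 1407. 1376. 1370. 1382.]
150 [1632. 1443. 1423. 1406. 1434. 1381. 1395. 1735.]
154 [1663. 1718. 1437. 1418. 1408. 1719. 1708. 1713.]
158 [1686. 1679. 1449. 1437. 1439. 1680. 1683. 1685.]
162 [1653. 1656. 1654. 1445. 1449. 1646. 1655. 1651.]
166 [1626. 1624. 1624. 1627. 1624. 1619. 1621. 1412.]
170 [1411. 1599. 1592. 1594. 1602. 1495. 1390. 1393.]
174 [1410. 1562. 1467. 1465. 1469. 1467. 1468. 1395.]
depth of tcp 1465.2161449344962
peg top 119 [194.7 168.5]
peg top 74 [220.1 157.4]
```

View pics/s4.png

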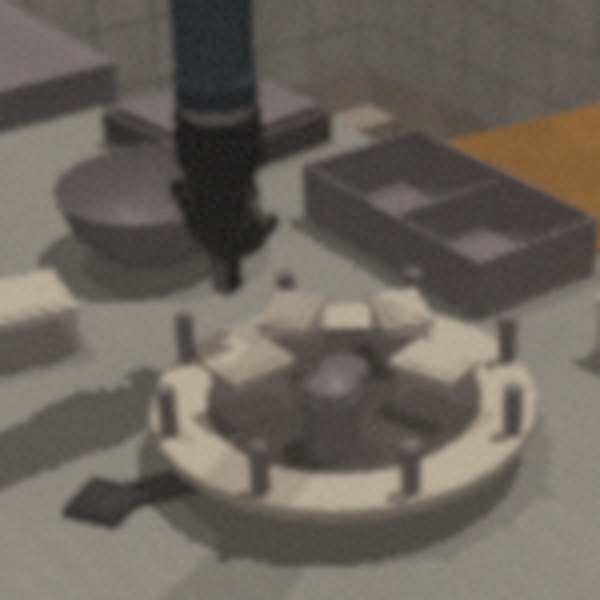

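```bash
python3 -c "
from h import *
def cloud(c):
    im,d=r.read_camera(c);K,T=cal(c);v,u=np.mgrid[:384,:512]
    return im,np.stack([(u-K[0,2])/K[0,0]*d,(v-K[1,2])/K[1,1]*d,d],-1)@T[:3,:3].T+T[:3,3],d
im,P,d=cloud('side')
for v in(146,150,154,158,160,161,162,163):
    k=[u for u in range(190,222) if 1350<d[v,u]<1460]
    if k: print(v,k[0],k[-1],P[v,k].mean(0).round(0))
im,P,d=cloud('top')
m=(P[...,2]>70)&(P[...,2]<170)&(np.hypot(P[...,0]-516,P[...,1]-183)<60)&(im.max(2)<70)&(d>0)
v,u=np.where(m)
for a,b in list(zip(v,u))[::4]: print(a,b,P[a,b].round(0),end=';')
# wrist: dark fingertips rows
im,P,d=cloud('wrist')
print()
for v in range(234,262,4): print(v,P[v,252:264:4].round(0).tolist())
s=r.sense();print(s['position'],s['joint_pos'],s['eef_rot'])
"
```

```text
146 196 218 [510. 159. 167.]
150 198 215 [510. 164. 149.]
154 202 210 [507. 164. 134.]
158 202 209 [510. 176. 113.]
160 203 209 [511. 175. 105.]
161 203 209 [510. 173. 102.]
162 203 209 [511. 176.  96.]
163 204 221 [524. 161.  94.]
185 200 [572. 179.  91.];187 203 [567. 169.  83.];200 204 [513. 155. 154.];201 203 [510. 159. 149.];
234 [[522.0, 180.0, 51.0], [522.0, 182.0, 50.0], [521.0, 185.0, 52.0]]
238 [[525.0, 180.0, 49.0], [525.0, 183.0, 50.0], [525.0, 185.0, 49.0]]
242 [[528.0, 180.0, 49.0], [527.0, 183.0, 51.0], [528.0, 185.0, 49.0]]
246 [[506.0, 179.0, 97.0], [506.0, 180.0, 97.0], [506.0, 182.0, 97.0]]
250 [[506.0, 179.0, 102.0], [506.0, 180.0, 101.0], [506.0, 182.0, 101.0]]
254 [[507.0, 179.0, 104.0], [506.0, 180.0, 105.0], [506.0, 182.0, 105.0]]
258 [[506.0, 179.0, 109.0], [507.0, 181.0, 107.0], [505.0, 182.0, 109.0]]
[516.51565914 183.18210541  78.38859726] [-0.85463423  0.41447606  0.53317213  1.96879771 -0.30012927  0.84345582
  1.52850525] [-0.07798805  1.58330716  0.09820915]
```

The tips are higher than stated: the side and wrist depth both put them at z≈95 while the TCP reads 78. They therefore stand about 17 mm behind the TCP, not 14 mm ahead, so they passed over the 119° peg and nothing moved. The hand now stands between the 119° and 74° pegs, so I lower it by the measured offset and use the 74° peg.

Request:
{"api": "arm_command", "payload": {"travel": [[0.5, 0, 0], [0.5, 0, 0], [0.5, 0, 0], [0.3, 0, 0], [0, 0, 0], [0, 0, 0]], "rotation": [[0, -0.004, 0], [0, -0.004, 0], [0, -0.004, 0], [0, 0, 0], [0, 0, 0], [0, 0, 0]], "grip": [0, 0, 0, 0, 0, 0]}}

```text
time_s: 6.72
position: [515.4, 183.3, 57.9]
eef_rot: [-0.078, 1.571, 0.099]
ft_force: [-0.1, 0.2, 0.8]
width: -0.3
```

```bash
cat >> h.py <<'E'
def tip():
    p=np.array(r.sense()["position"])
    for c,o in(("side",np.array([0,0,25])),("wrist",np.array([-8,0,25]))):
        im,d=r.read_camera(c);K,T=cal(c);v,u=np.mgrid[:384,:512]
        P=np.stack([(u-K[0,2])/K[0,0]*d,(v-K[1,2])/K[1,1]*d,d],-1)@T[:3,:3].T+T[:3,3]
        m=(np.hypot(P[...,0]-p[0],P[...,1]-p[1])<22)&(d>0)&(P[...,2]>56)&(P[...,2]<p[2]+50)
        q=P[m]; 
        if len(q): print("tip",c,len(q),"lowest z",np.sort(q[:,2])[:12].round(0),"xy",q[q[:,2]<np.sort(q[:,2])[min(30,len(q)-1)]].mean(0).round(0))
E
python3 -c "
from h import *
where(); tip(); shaker()"
```

```text
t 6.7167 p [515.4 183.3  57.9] rad 155.9 ang 95.2 z-yaw 6.4 F [-0.1  0.2  0.8] w -0.31444620796424305 tips 14.0
tip side 66 lowest z [66. 69. 72. 72. 72. 73. 73. 74. 75. 76. 77. 77.] xy [509. 177.  79.]
tip wrist 2624 lowest z [73. 73. 73. 73. 73. 73. 73. 73. 73. 73. 74. 74.] xy [505. 182.  74.]
shaker? 129 [475.5 -30.9 116.4] 80.0 ang 227.4 goal 166.6
```

Both cameras now put the tip at z≈73, 23 mm above the disc and 22 mm below the peg tops. I push towards the 74° peg.

Request:
{"api": "arm_command", "payload": {"travel": [[0, 0, 0.3], [0, 0, 0.3], [0, 0, 0.3], [0, 0, 0.3], [0, 0, 0.3], [0, 0, 0.3], [0, 0, 0.3], [0, 0, 0.3]], "rotation": [[0.02, 0, 0], [0.02, 0, 0], [0.02, 0, 0], [0.02, 0, 0], [0.02, 0, 0], [0.02, 0, 0], [0.02, 0, 0], [0.02, 0, 0]], "grip": [0, 0, 0, 0, 0, 0, 0, 0]}}

```text
time_s: 7.53
position: [543.4, 185.1, 59.5]
eef_rot: [0.062, 1.571, -0.038]
ft_force: [-0.1, 0.9, 0.1]
width: 0.1
```

```bash
python3 -c "
from h import *
where(C.tolist()+[58])"
```

```text
t 7.5333 p [543.4 185.1  59.5] rad 157.6 ang 85.0 z-yaw -3.6 F [-0.1  0.9  0.1] w 0.07429915620528263 tips 14.0
tool shift cm [ -0.09 -15.75  -0.38] xaxis [ 0.     0.015 -1.   ]
```

Request:
{"api": "arm_command", "payload": {"travel": [[0.02, -0.03, 0.3], [0.02, -0.03, 0.3], [0.02, -0.03, 0.3], [0.02, -0.03, 0.3], [0.02, -0.03, 0.3], [0.02, -0.03, 0.3], [0.02, -0.03, 0.3], [0.02, -0.03, 0.3]], "rotation": [[0.02, 0, 0], [0.02, 0, 0], [0.02, 0, 0], [0.02, 0, 0], [0.02, 0, 0], [0.02, 0, 0], [0.02, 0, 0], [0.02, 0, 0]], "grip": [0, 0, 0, 0, 0, 0, 0, 0]}}

```text
time_s: 8.2
position: [567.9, 179.8, 57.1]
eef_rot: [0.201, 1.567, -0.177]
ft_force: [0.2, 0.0, -0.2]
width: -0.0
```

```bash
python3 -c "
from h import *
where(C.tolist()+[58]); shaker()"
```

```text
t 8.2 p [567.9 179.8  57.1] rad 156.5 ang 75.8 z-yaw -13.8 F [ 0.2  0.  -0.2] w -0.04224106462173324 tips 14.0
tool shift cm [ -0.31 -15.64  -0.11] xaxis [-0.003  0.016 -1.   ]
shaker? 136 [471.9 -26.  115.4] 79.1 ang 223.2 goal 166.6
```

The carousel is turning: the shaker has gone from 227.7° to 223.2°. I continue at about 45 mm/s.

Request:
{"api": "arm_command", "payload": {"travel": [[0, -0.02, 0.3], [0, -0.02, 0.35], [0, -0.02, 0.35], [0, -0.02, 0.35], [0, -0.02, 0.35], [0, -0.02, 0.35], [0, -0.02, 0.35], [0, -0.02, 0.35], [0, -0.02, 0.35], [0, -0.02, 0.35], [0, -0.02, 0.35], [0, -0.02, 0.35]], "rotation": [[0.02, 0, 0], [0.023, 0, 0], [0.023, 0, 0], [0.023, 0, 0], [0.023, 0, 0], [0.023, 0, 0], [0.023, 0, 0], [0.023, 0, 0], [0.023, 0, 0], [0.023, 0, 0], [0.023, 0, 0], [0.023, 0, 0]], "grip": [0, 0, 0, 0, 0, 0, 0, 0, 0, 0, 0, 0]}}

```text
time_s: 9.25
position: [609.9, 161.8, 56.7]
eef_rot: [0.437, 1.535, -0.413]
ft_force: [-0.9, 0.9, 0.1]
width: -0.2
```

```bash
python3 -c "
from h import *
where(C.tolist()+[58]); shaker()"
```

```text
t 9.25 p [609.9 161.8  56.7] rad 155.9 ang 59.0 z-yaw -31.0 F [-0.9  0.9  0.1] w -0.16623728785907532 tips 14.0
tool shift cm [-3.400e-01 -1.559e+01  1.000e-02] xaxis [-0.002  0.017 -1.   ]
shaker? 129 [458.1  -7.  116.2] 79.7 ang 206.1 goal 166.6
```

Request:
{"api": "arm_command", "payload": {"travel": [[0, -0.02, 0.35], [0, -0.02, 0.35], [0, -0.02, 0.35], [0, -0.02, 0.35], [0, -0.02, 0.35], [0, -0.02, 0.35], [0, -0.02, 0.35], [0, -0.02, 0.35], [0, -0.02, 0.35], [0, -0.02, 0.35], [0, -0.02, 0.35], [0, -0.02, 0.35], [0, -0.02, 0.35], [0, -0.02, 0.35], [0, -0.02, 0.35], [0, -0.02, 0.35]], "rotation": [[0.023, 0, 0], [0.023, 0, 0], [0.023, 0, 0], [0.023, 0, 0], [0.023, 0, 0], [0.023, 0, 0], [0.023, 0, 0], [0.023, 0, 0], [0.023, 0, 0], [0.023, 0, 0], [0.023, 0, 0], [0.023, 0, 0], [0.023, 0, 0], [0.023, 0, 0], [0.023, 0, 0], [0.023, 0, 0]], "grip": [0, 0, 0, 0, 0, 0, 0, 0, 0, 0, 0, 0, 0, 0, 0, 0]}}

```text
time_s: 10.63
position: [654.2, 118.2, 56.0]
eef_rot: [0.753, 1.449, -0.73]
ft_force: [0.3, 1.3, 0.3]
width: -0.0
```

```bash
python3 -c "
from h import *
where(C.tolist()+[58]); shaker()"
```

```text
t 10.6333 p [654.2 118.2  56. ] rad 153.8 ang 35.9 z-yaw -54.4 F [0.3 1.3 0.3] w -0.0035429605897808578 tips 14.0
tool shift cm [ -0.34 -15.37   0.08] xaxis [-0.001  0.017 -1.   ]
shaker? 133 [450.1  22.9 116.1] 79.6 ang 183.8 goal 166.6
```

Request:
{"api": "arm_command", "payload": {"travel": [[0, 0, 0.35], [0, 0, 0.35], [0, 0, 0.35], [0, 0, 0.35], [0, 0, 0.35], [0, 0, 0.35], [0, 0, 0.3], [0, 0, 0.25], [0, 0, 0.2], [0, 0, 0.1], [0, 0, 0]], "rotation": [[0.023, 0, 0], [0.023, 0, 0], [0.023, 0, 0], [0.023, 0, 0], [0.023, 0, 0], [0.023, 0, 0], [0.02, 0, 0], [0.015, 0, 0], [0.01, 0, 0], [0, 0, 0], [0, 0, 0]], "grip": [0, 0, 0, 0, 0, 0, 0, 0, 0, 0, 0]}}

```text
time_s: 11.6
position: [671.1, 87.5, 55.9]
eef_rot: [0.91, 1.386, -0.889]
ft_force: [-0.2, 0.6, 0.9]
width: 0.1
```

```bash
python3 -c "
from h import *
where(C.tolist()+[58]); shaker()"
```

```text
t 11.6 p [671.1  87.5  55.9] rad 153.4 ang 22.8 z-yaw -66.3 F [-0.2  0.6  0.9] w 0.0505008845858102 tips 14.0
tool shift cm [ -0.3  -15.34  -0.26] xaxis [ 0.     0.015 -1.   ]
shaker? 131 [451.7  41.1 116. ] 78.9 ang 170.5 goal 166.6
```

Request:
{"api": "arm_command", "payload": {"travel": [[0, 0, 0.15], [0, 0, 0.2], [0, 0, 0.2], [0, 0, 0.2], [0, 0, 0.15], [0, 0, 0.1], [0, 0, 0], [0, 0, 0]], "rotation": [[0.01, 0, 0], [0.013, 0, 0], [0.013, 0, 0], [0.013, 0, 0], [0.01, 0, 0], [0, 0, 0], [0, 0, 0], [0, 0, 0]], "grip": [0, 0, 0, 0, 0, 0, 0, 0]}}

```text
time_s: 12.32
position: [674.7, 78.4, 55.6]
eef_rot: [0.959, 1.365, -0.939]
ft_force: [-0.6, 0.3, 1.0]
width: 0.2
```

```bash
python3 -c "
from h import *
where(C.tolist()+[58]); shaker()"
```

```text
t 12.3167 p [674.7  78.4  55.6] rad 153.5 ang 19.1 z-yaw -69.9 F [-0.6  0.3  1. ] w 0.24960062206647526 tips 14.0
tool shift cm [ -0.31 -15.35  -0.26] xaxis [-0.001  0.016 -1.   ]
shaker? 127 [452.4  45.6 115.7] 79.1 ang 167.2 goal 166.6
```

The shaker is at 167.2° against the goal of 166.6°. I back off from the peg by about 15 mm and then go straight up.

Request:
{"api": "arm_command", "payload": {"travel": [[0, 0, -0.4], [0, 0, -0.5], [0, 0, -0.4], [0, 0, 0], [-1, 0, 0], [-2, 0, 0], [-2.5, 0, 0], [-2.5, 0, 0], [-2.5, 0, 0], [-2.5, 0, 0], [-2, 0, 0], [0, 0, 0], [0, 0, 0]], "rotation": [[0, 0, 0], [0, 0, 0], [0, 0, 0], [0, 0, 0], [0, 0, 0], [0, 0, 0], [0, 0, 0], [0, 0, 0], [0, 0, 0], [0, 0, 0], [0, 0, 0], [0, 0, 0], [0, 0, 0]], "grip": [0, 0, 0, 0, 0, 0, 0, 0, 0, 0, 0, 0, 0]}}

```text
time_s: 13.45
position: [668.7, 88.0, 215.7]
eef_rot: [0.957, 1.364, -0.942]
ft_force: [0.5, 0.1, -0.5]
width: -0.2
```

```bash
python3 -c "
from h import *
where(); im=shaker()
b,_=r.read_camera('side')
cv2.imwrite('pics/fin.png',np.hstack([cv2.resize(im[140:280,170:310],(400,400)),cv2.resize(b[100:240,150:290],(400,400))]))"
```

```text
t 13.45 p [668.7  88.  215.7] rad 151.4 ang 23.3 z-yaw -70.0 F [ 0.5  0.1 -0.5] w -0.1914298350585473 tips 14.0
shaker? 132 [452.2  46.5 115.8] 79.5 ang 166.6 goal 166.6
```

View pics/fin.png

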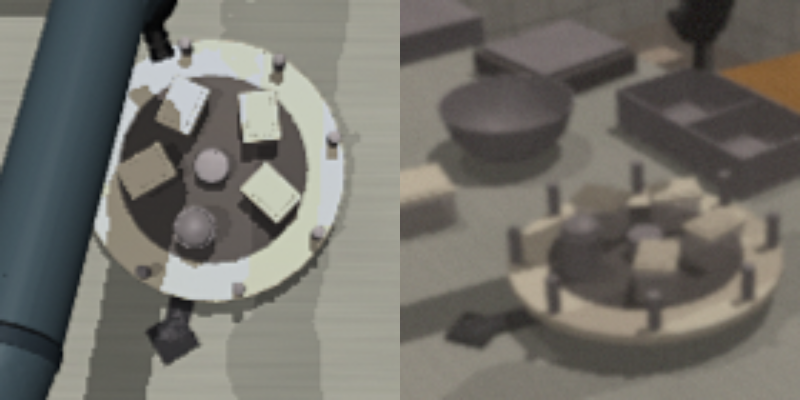

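The left (top) view shows the shaker at (194,228), between the hub (212,165) and the arrowhead (173,340). All four tubs stand upright, and the hand is high and clear at (158,35). I hand the job in.

```bash
python3 -c "
from h import *
shaker(); print(r.sign_off())"
```

```text
shaker? 128 [452.8  45.7 116.3] 78.8 ang 167.1 goal 166.6
the job is handed in; nothing more can be done
None
```

I turned the carousel about 61° clockwise, pushing one peg along its arc with the shut fingertips, then backed off and raised the hand clear. I handed the job in after about 14 s of the 51 s allowed.

**Last checks:**
- **Shaker:** It stands at 166.6–167.1° about the axis, against the pointer's 166.6°. That is within about 1 mm of the centre line, at 79 mm from the axis.
- **Carousel and tubs:** The last readings differ only by measurement scatter, so the carousel appears to be at rest. In the pictures the tubs stand upright.
- **Force:** The wrist force read about 1 N each time I checked.
- **Other things on the worktop:** I did not re-measure the other objects. The hand never went near them at their height.

**What disagreed:** The first push passed over its peg without moving anything. Both the side and wrist cameras put the fingertips about 17 mm behind the reported tool point, not the stated 14 mm ahead. I lowered the hand by the measured offset and used the next peg.

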